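# Hold the mould cooling box open on the middle hole of its stay

## Task

The sliding lid of the grey mould cooling box has a flat stay arm with three holes and a black knob, and its arm is standing up clear of the peg on the end of the box. Slide the lid until the middle of the three holes is over the peg and lay the arm down flat, so that the peg comes up through the middle hole and holds the lid at that opening; then let go.

Things in the scene. Friction and masses are not known exactly. Their poses are not given: they have to be found in the camera images.
- peg (a point): Fixed upright steel peg, 10 mm thick, tapered tip, on the sill at one end of the grey cooling box (100 x 270 x 56 mm high). The point is on its axis, 66 mm above the bench, at mid-thickness of the stay when that lies flat; the tip is 11 mm above it. Axes are the box's: z up, +y along its length, away from the box, the way the stay points (within 0.25 rad of world y); x across.
- stay_knob (a point): Centre of the black cylindrical knob on the stay's free end: 24 mm diameter, reaching 17 mm above and below the point; the bar's top face is 31 mm below. Axes: y along the stay from pivot to knob, z along the knob. The knob is 185 mm from the stay's pivot on the lid. Stay flat with the middle hole on the peg: the point is 70 mm in +y and 34 mm in +z from peg.
- middle_hole (a point): Centre of the middle of three 18 mm holes in the stay, a dark flat steel bar 32 x 212 x 5 mm; 115 mm from its pivot, the others 35 mm either side. Meets peg when seated (4 mm play). The stay swings up about the box's x; the stiff hinge (1 N at the knob) keeps its angle and stops at level; it starts 0.35 to 0.5 rad up, clear of the peg.
- lid (a joint): Opening of the aluminium sliding lid that carries the stay, in m: 0 shut, 0.108 fully open, growing in the box's -y, away from the peg. About 2 N moves it; it stays where left and follows the knob when that is moved along the box. 0.065 brings the flat stay's middle hole to the peg (0.030 and 0.100 the other two).

How it is judged:
By the outcome, as a careful person would: the job done as asked, in the order asked, and still so for the second after the job is handed in, with the robot touching nothing.
It also fails if it takes over 29 s, if anything falls off the work surface, if the arm or the gripper's body presses on something with over 40 N, if the wrist force passes 120 N, or if a joint passes its speed limit or range.

## Robot

A 6-joint arm with a two-finger parallel gripper is mounted at the origin on a cart in front of the work surface, level with it; the furniture and walls round the work are solid. World frame = base frame: x ahead of the robot, y to its left, z up, the work surface at z = 0. Lengths are in mm, angles in degrees, forces in N, time in s.
With the tool pointing down it reaches from about 300 to 850 mm from the base axis. Payload 4.2 kg.
Tool frame: the origin (TCP) lies midway between the tips of the shut fingers; the grasp point (between the pads) lies 19 mm behind it; z points along the fingers, x is the direction in which the jaws open and shut, and the axes are right-handed (so a half turn about z gives the same grasp; the last joint's range is limited). The gripper opens to 91 mm and grips with 3 to 60 N. Pads are 32 mm wide; open, the fingers measure 118 mm over their backs; the gripper's body (76 mm by 178 mm) begins 60 mm behind the grasp point.
Start: joints at [-76.261, 18.312, 89.639, -0, 72.044, -1.146], TCP at [147.713, -555.723, 175.876] pointing down, gripper open.
Joint ranges: [-177.97, 177.97], [-48.28, 115.42], [12.27, 149.76], [-77.06, 257.06], [2.81, 150.46], [-146.56, 146.56]. Speed limits (degrees/s): [147.25, 147.25, 180, 180, 180, 180].

## Interface

Orientations are given as [roll, pitch, yaw] about the fixed x, y, z axes, in that order (R = Rz(yaw) Ry(pitch) Rx(roll)).
In Python, from workcell import monitor, vision, job, models gives the robot as it stands.
- The arm moves only by the shell command python3 -m creep 'ROWS' [FORCE]. ROWS is text: rows parted by semicolons, each of 7 numbers parted by spaces: the shift along the world's x, y, z in cm, then the turn, a rotation vector about the world's x, y, z in rad, then the gripper's target within -1 to 1 (shut at 1, half-way at 0, fully open at -1). In form: tx ty tz ax ay az hand; .... A call has 1 to 12 rows; each row shifts and turns the pose as measured when the row begins; what a row does not reach is not made up. A row lasts 1/12 s, in which the tool goes at most 41.7 mm and 7.16 degrees, less where a joint would pass 70% of its speed; a pose out of reach is approached as far as the arm can. A call is refused whole if a number of a shift passes 4.17 or a number of a turn 0.125, either way. A call with a gripper value outside its range is refused whole. The fingers move at their own pace and stop on an object; FORCE is the grip in N (left out, the last holds). Time passes only in rows, so rows that do not move let the fingers close. It gives the time, the measured TCP pose, the force and the opening at its end, in the units of the state.
- monitor.state(): the state, without advancing time (a new reading comes with each control period).
- vision.grab_frame(name): name is "scene" or "side" or "wrist"; returns a dict with "img" (400x640x3 uint8, red, green, blue), "mtx" (3x3 intrinsics, pixels), "dist_coeffs" ([k1, k2, p1, p2, k3] as OpenCV has them; the pictures are not rectified), "view" (4x4, takes a point from world to camera coordinates). Camera axes: x right, y down, z forward; pixel columns grow to the right and rows downward; lengths in mm; the calibration is good to about 2 mm. A picture is of the moment at which its call begins. There is no depth.
- job.job_done(): hands the job in, once; it reports no verdict.
Trained networks look in the newest picture that a camera, given by its name, has taken for a name from the list of things; names that differ only in an ending like _2 or _b are one class to them, and where a whole thing is asked for, a point or a joint stands for the part that bears it (a point fixed in the world has none). Each returns a list of dicts, best first, with "confidence" (0 to 1); they miss things now and then, are a little off and sometimes report something else, mostly with a low value. They report only what shows in the picture. A call takes as long as a camera call.
- models.search_frame(camera, query): "rect" ([left, top, right, bottom] in pixels, round what is visible of it).
- models.mark_of(camera, query): "at" ([column, row] in pixels: a listed point, or the origin of a listed thing).
The state is a dict: "time_s": time; "qpos": joint angles; "qvel": joint speeds; "effort": joint torques, N m; "ee_pos": TCP position; "ee_rot": TCP orientation; "force": force on the tool from outside, world axes, zero at the start; "torque": the same for the moment, N m; "gripper_width": finger opening in mm.
Only numpy, scipy, OpenCV 4.12 (cv2) and the standard library are available. Lean on these libraries where they do the work, as an engineer would, in place of code of your own. Each camera call takes 0.05 s, during which the arm holds its last target.

## Working session

There is one attempt and no reset: what is moved stays moved. The work goes in short steps, Python scripts to look and compute and a shell command to move; the robot and the scene stay as the last step left them, time stands still between calls to the robot, and variables do not carry over. Pictures are saved under pics/ and viewed, and the job is handed in when it is done.

```bash
mkdir -p pics
cat > h.py <<'E'
from workcell import monitor, vision, job, models
import numpy as np, cv2
def snap(c,fn=None):
    f=vision.grab_frame(c)
    if fn: cv2.imwrite('pics/'+fn,cv2.cvtColor(f['img'],cv2.COLOR_RGB2BGR))
    return f
def ray(f,p):
    u=cv2.undistortPoints(np.array([[p]],float),np.array(f['mtx'],float),np.array(f['dist_coeffs'],float))[0,0]
    V=np.array(f['view'],float);R=V[:3,:3];t=V[:3,3]
    d=R.T@np.array([u[0],u[1],1.]);return -R.T@t,d/np.linalg.norm(d)
def atz(f,p,z):
    c,d=ray(f,p);return c+d*(z-c[2])/d[2]
def tri(rs):
    A=0;b=0
    for c,d in rs:
        P=np.eye(3)-np.outer(d,d);A=A+P;b=b+P@c
    x=np.linalg.solve(A,b);return x,[round(float(np.linalg.norm((np.eye(3)-np.outer(d,d))@(x-c))),1) for c,d in rs]
def proj(f,X):
    V=np.array(f['view'],float)
    return cv2.projectPoints(np.array([X],float),cv2.Rodrigues(V[:3,:3])[0],V[:3,3],np.array(f['mtx'],float),np.array(f['dist_coeffs'],float))[0].reshape(-1,2)
def st():
    s=monitor.state();print({k:np.round(s[k],2).tolist() for k in('time_s','ee_pos','ee_rot','force','gripper_width','qpos')})
E
python3 - <<'E'
from h import *
st()
F={c:snap(c,c+'0.png') for c in('scene','side','wrist')}
for q in('peg','stay_knob','middle_hole'):
    for c in F:
        m=models.mark_of(c,q);print(q,c,[(np.round(a['at'],1).tolist(),round(a['confidence'],2)) for a in m[:3]])
        F[c,q]=m[0]['at'] if m else None
    r=[ray(F[c],F[c,q]) for c in('scene','side','wrist') if F[c,q] is not None]
    if len(r)>1: print(q,tri(r))
E
```

```text
{'time_s': 0.0, 'ee_pos': [147.59, -555.14, 175.01], 'ee_rot': [-180.0, 0.1, -75.11], 'force': [0.62, -0.14, 0.18], 'gripper_width': 91.27, 'qpos': [-76.26, 18.35, 89.71, 0.0, 72.04, -1.15]}
peg scene [([360.8, 240.9], 0.78)]Traceback (most recent call last):
  File "<stdin>", line 5, in <module>
RuntimeError: dictionary changed size during iteration
```

Run:
```python
from h import *
C=('scene','side','wrist')
F={c:snap(c) for c in C}
for q in('peg','stay_knob','middle_hole'):
    for c in C:
        m=models.mark_of(c,q);print(q,c,[(np.round(a['at'],1).tolist(),round(a['confidence'],2)) for a in m[:3]])
        F[c,q]=m[0]['at'] if m else None
    r=[ray(F[c],F[c,q]) for c in('scene','side','wrist') if F[c,q] is not None]
    if len(r)>1: print(q,tri(r))
st()
```

```text
peg scene [([362.3, 242.0], 0.64)]
peg side [([296.9, 235.2], 0.73), ([286.7, 171.9], 0.54)]
peg wrist []
peg (array([506.937628  ,  90.23517058,  62.78381584]), [2.6, 2.6])
stay_knob scene [([318.3, 210.1], 0.86)]
stay_knob side [([286.0, 173.1], 0.56)]
stay_knob wrist []
stay_knob (array([517.09212489, 186.05197756, 173.78738892]), [4.4, 4.4])
middle_hole scene [([344.5, 231.0], 0.68)]
middle_hole side [([290.6, 204.5], 0.82)]
middle_hole wrist []
middle_hole (array([508.62967004, 138.78091188, 114.7937696 ]), [1.2, 1.2])
{'time_s': 0.8, 'ee_pos': [147.72, -555.71, 175.88], 'ee_rot': [-180.0, -0.01, -75.11], 'force': [-0.31, 0.57, -0.2], 'gripper_width': 91.43, 'qpos': [-76.26, 18.31, 89.64, 0.0, 72.04, -1.15]}
```

View pics/scene0.png

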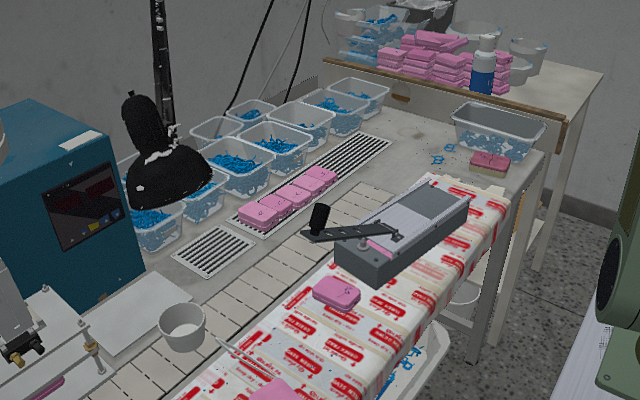

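View pics/side0.png

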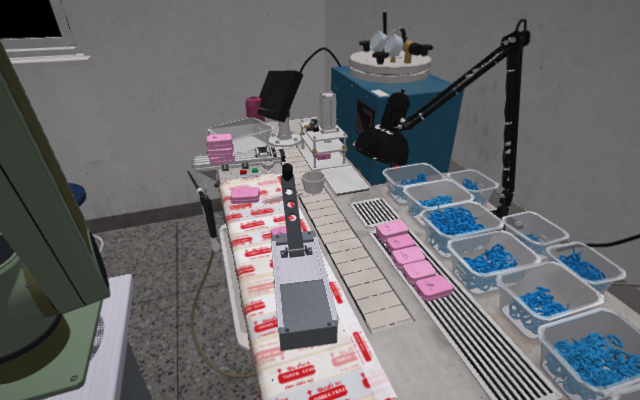

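The scene view shows the grey box with its stay raised, and the knob at about (318,210). The side view has the knob at about (287,172) with the peg below it. The triangulated points fit a lift of about 0.43 rad with the lid open about 8 mm. Next I'll get the box yaw and check for obstacles.

Run:
```python
from h import *
S=snap('scene');D=snap('side');W=snap('wrist','w0.png')
for f,n,x0,y0,w,h in((S,'zs.png',290,160,200,150),(D,'zd.png',240,140,133,230)):
    im=cv2.cvtColor(f['img'],cv2.COLOR_RGB2BGR)[y0:y0+h,x0:x0+w]
    k=4 if n=='zs.png' else 2.6
    cv2.imwrite('pics/'+n,cv2.resize(im,None,fx=k,fy=k,interpolation=cv2.INTER_CUBIC))
for f in(S,D):
    V=np.array(f['view']);print('cam',-V[:3,:3].T@V[:3,3])
    print([(p,np.round(q).tolist()) for p,q in zip([(0,0,0),(300,0,0),(300,-300,0),(500,0,0),(500,-300,0),(300,300,0)],proj(f,[(0,0,0),(300,0,0),(300,-300,0),(500,0,0),(500,-300,0),(300,300,0)]))])
```

```text
cam [152.94471331 652.02996535 597.33860843]
[((0, 0, 0), [673.0, 365.0]), ((300, 0, 0), [492.0, 288.0]), ((300, -300, 0), [545.0, 205.0]), ((500, 0, 0), [390.0, 244.0]), ((500, -300, 0), [458.0, 176.0]), ((300, 300, 0), [402.0, 418.0])]
cam [ 350.42849962 -564.95229554  576.02352518]
[((0, 0, 0), [27.0, 353.0]), ((300, 0, 0), [207.0, 309.0]), ((300, -300, 0), [223.0, 478.0]), ((500, 0, 0), [305.0, 285.0]), ((500, -300, 0), [363.0, 426.0]), ((300, 300, 0), [199.0, 224.0])]
```

View pics/zs.png

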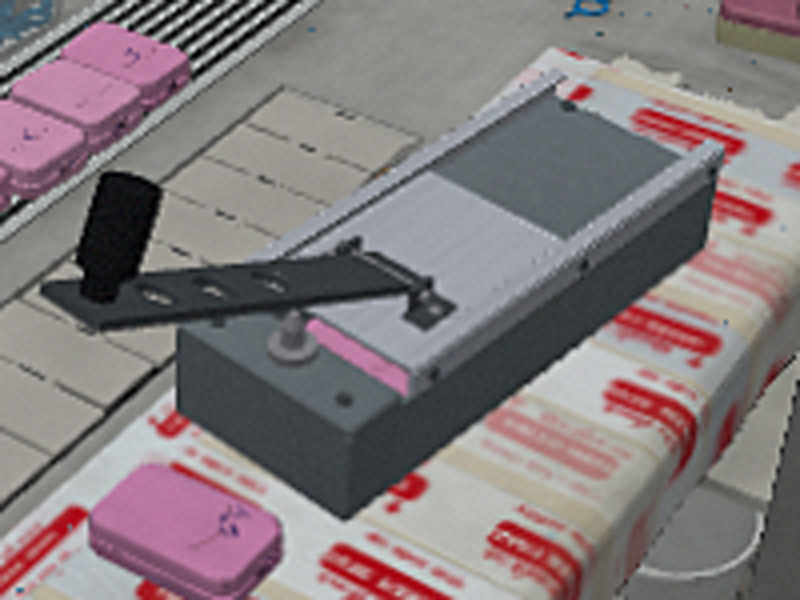

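View pics/zd.png

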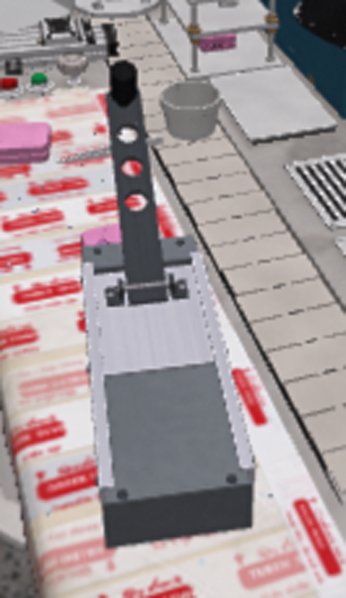

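View pics/w0.png

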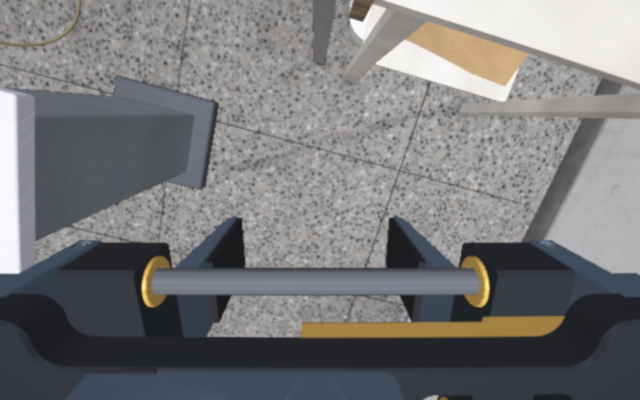

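Run:
```python
from h import *
S=snap('scene');D=snap('side')
for n,f,p,z in(('front bot x-',S,(376,290),0),('front top x-',S,(377.5,268),56),('front top x+',S,(334.5,242.5),56),('back bot x-',S,(466,221),0),('back bot x-',D,(280.4,349.6),0),('back bot x+',D,(336.9,342.7),0),('back top x-',D,(279,328.5),56),('back top x+',D,(337.3,320),56)):
    print(n,atz(f,p,z).round(1))
K=[]
for k in range(2):
  C=('scene','side');F={c:snap(c) for c in C}
  for q in('peg','stay_knob','middle_hole'):
    try: print(q,tri([ray(F[c],models.mark_of(c,q)[0]['at']) for c in C]))
    except Exception as e: print(e)
```

```text
front bot x- [456.4 117.9   0. ]
front top x- [452.5 124.6  56. ]
front top x+ [545.7 112.8  56. ]
back bot x- [ 414.2 -150.4    0. ]
back bot x- [ 415.3 -136.     0. ]
back bot x+ [ 514.  -154.4    0. ]
back top x- [ 415.9 -137.2   56. ]
back top x+ [ 514.6 -151.9   56. ]
peg (array([509.58996117,  88.98010227,  66.43998867]), [2.5, 2.5])
stay_knob (array([518.17369456, 191.58746529, 174.36808007]), [0.4, 0.4])
middle_hole (array([508.47972983, 143.81252963, 111.70824021]), [0.2, 0.2])
peg (array([500.95745416,  93.66103258,  68.53197531]), [1.0, 1.0])
list index out of range
middle_hole (array([506.19999278, 144.80623548, 117.8107454 ]), [2.3, 2.3])
```

```bash
python3 -m creep '1.5 3.0 2.3 0 0 0.06 -1;1.5 3.0 2.3 0 0 0.06 -1;1.5 3.0 2.3 0 0 0.06 -1;1.5 3.0 2.3 0 0 0.06 -1;1.5 3.0 2.3 0 0 0.06 -1;1.8 3.6 0 0 0 0.06 -1;1.8 3.6 0 0 0 0.06 -1;1.8 3.6 0 0 0 0.06 -1;1.8 3.6 0 0 0 0.06 -1;1.8 3.6 0 0 0 0.06 -1'; python3 -c "from h import *;st()"
```

```text
time_s: 2.63
ee_pos: [313.9, -218.0, 294.0]
ee_rot: [180.0, -0.3, -39.9]
force: [1.2, 0.4, 0.7]
gripper_width: 91.5
{'time_s': 2.63, 'ee_pos': [313.85, -218.04, 294.01], 'ee_rot': [179.97, -0.26, -39.95], 'force': [1.22, 0.37, 0.71], 'gripper_width': 91.53, 'qpos': [-36.47, -3.16, 98.44, -0.05, 84.46, 3.49]}
```

```bash
python3 -m creep '1.9 3.6 0 0 0 0.07 -1;1.9 3.6 0 0 0 0.07 -1;1.9 3.6 0 0 0 0.07 -1;1.9 3.6 0 0 0 0.07 -1;1.9 3.6 0 0 0 0.07 -1;1.9 3.6 0 0 0 0.07 -1;1.9 3.6 -0.3 0 0 0.07 -1;1.9 3.6 -0.3 0 0 0.06 -1;1.9 3.6 -0.6 0.106 -0.016 0 -1;1.9 3.6 -0.6 0.106 -0.016 0 -1;0.4 1.5 -1.5 0.106 -0.016 0 -1;0 0 -1.5 0.106 -0.016 0 -1'
python3 - <<'E'
from h import *
st()
C=('scene','side','wrist');F={c:snap(c,c+'1.png') for c in C}
for q in('stay_knob','middle_hole','peg'):
  M={c:models.mark_of(c,q) for c in C}
  print(q,{c:[(np.round(a['at'],1).tolist(),round(a['confidence'],2)) for a in M[c][:2]] for c in C})
  r=[ray(F[c],M[c][0]['at']) for c in C if M[c]]
  if len(r)>1: print(tri(r))
E
```

```text
time_s: 3.63
ee_pos: [511.9, 178.6, 254.8]
ee_rot: [-154.1, -2.7, -6.2]
force: [-1.4, -0.0, -1.1]
gripper_width: 90.8
{'time_s': 3.63, 'ee_pos': [511.94, 178.62, 254.8], 'ee_rot': [-154.07, -2.69, -6.2], 'force': [-1.39, -0.02, -1.14], 'gripper_width': 90.77, 'qpos': [0.76, 8.13, 97.36, 27.04, 70.65, -1.89]}
stay_knob {'scene': [([318.7, 211.4], 0.63)], 'side': [([284.2, 173.0], 0.76)], 'wrist': [([318.7, 206.8], 0.73)]}
(array([514.71138934, 190.83026675, 173.77324844]), [4.5, 5.9, 2.7])
middle_hole {'scene': [([339.5, 233.2], 0.66)], 'side': [([289.2, 203.2], 0.58)], 'wrist': [([319.0, 254.1], 0.79)]}
(array([511.20681308, 145.39697527, 113.89085522]), [1.4, 3.2, 3.4])
peg {'scene': [([363.7, 242.1], 0.55)], 'side': [([296.1, 234.6], 0.56)], 'wrist': [([314.3, 288.3], 0.7)]}
(array([504.46754607,  93.80715444,  63.87644913]), [4.3, 3.7, 3.2])
```

View pics/wrist1.png

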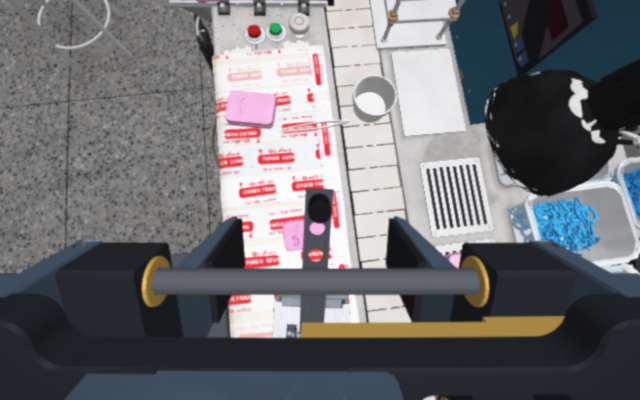

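View pics/scene1.png

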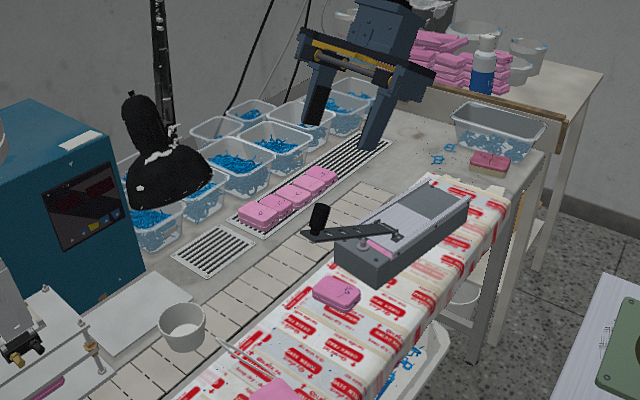

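The wrist view shows the knob at (319,207), centred between the open jaws. The scene view shows the gripper above the box, clear of everything. I'll work out the alignment and descent.

```bash
cat >> h.py <<'E'
from scipy.spatial.transform import Rotation as Ro
def plan(P,th,yaw=-0.15):
    s=monitor.state();R0=Ro.from_euler('xyz',s['ee_rot'],degrees=True)
    G=Ro.from_euler('z',yaw)*Ro.from_euler('x',th)*Ro.from_euler('x',np.pi)
    tz=G.as_matrix()[:,2]
    print('shift cm',((np.array(P)-s['ee_pos'])/10).round(2),'rotvec',(G*R0.inv()).as_rotvec().round(3),'tz',tz.round(3))
    return tz
E
python3 - <<'E'
from h import *
K=np.array([516,190.5,174]);tz=plan(K,.44)
print('pre 45');plan(K-45*tz,.44);print('grasp');plan(K+16*tz,.44)
W=snap('wrist');print(proj(W,[K]),proj(W,[K+30*tz]))
T=np.array(monitor.state()['ee_pos']);G=Ro.from_euler('xyz',monitor.state()['ee_rot'],degrees=True).as_matrix()
print('TCP axis in wrist',proj(W,[T,T+G[:,2]*50,T+G[:,2]*80]))
E
```

```text
shift cm [ 0.56  1.48 -8.06] rotvec [-0.     0.044 -0.039] tz [ 0.064  0.421 -0.905]
pre 45
shift cm [ 0.28 -0.41 -3.99] rotvec [-0.     0.044 -0.039] tz [ 0.064  0.421 -0.905]
grasp
shift cm [ 0.67  2.16 -9.51] rotvec [-0.     0.044 -0.039] tz [ 0.064  0.421 -0.905]
[[315.0830194  212.77785695]] [[314.4330133  204.28985144]]
TCP axis in wrist [[314.61488191 221.26585071]
 [314.59409997 202.00029761]
 [314.58485617 193.41107467]]
```

```bash
python3 -m creep '0.4 -0.4 -2.4 0 0.044 -0.039 -1;0 0 -2 0 0 0 -1;0 0 0 0 0 0 -1'
python3 - <<'E'
from h import *
C=('scene','side','wrist');F={c:snap(c,c+'2.png') for c in C}
q='stay_knob'
M={c:models.mark_of(c,q) for c in C}
print(q,{c:[(np.round(a['at'],1).tolist(),round(a['confidence'],2)) for a in M[c][:2]] for c in C})
r=[ray(F[c],M[c][0]['at']) for c in C if M[c]]
if len(r)>1: print(tri(r))
st()
K=np.array([517.5,190.5,174]);plan(K+16*np.array([.064,.421,-.905]),.44)
print(proj(F['wrist'],[K]))
E
```

```text
time_s: 4.53
ee_pos: [515.3, 172.1, 211.5]
ee_rot: [-154.8, -0.2, -8.6]
force: [-0.9, 0.4, -0.3]
gripper_width: 91.1
stay_knob {'scene': [([319.6, 212.6], 0.71)], 'side': [([285.2, 172.5], 0.87)], 'wrist': [([311.8, 202.2], 0.75)]}
(array([515.68964993, 190.83710279, 173.14991986]), [2.7, 3.9, 3.3])
{'time_s': 4.83, 'ee_pos': [517.86, 172.33, 215.98], 'ee_rot': [-154.63, -0.69, -8.65], 'force': [0.07, 0.95, 0.46], 'gripper_width': 91.2, 'qpos': [0.36, 10.48, 99.86, 27.2, 67.23, -1.3]}
shift cm [ 0.07  2.49 -5.65] rotvec [-0.001  0.012  0.001] tz [ 0.064  0.421 -0.905]
[[311.60640485 204.96236333]]
```

View pics/wrist2.png

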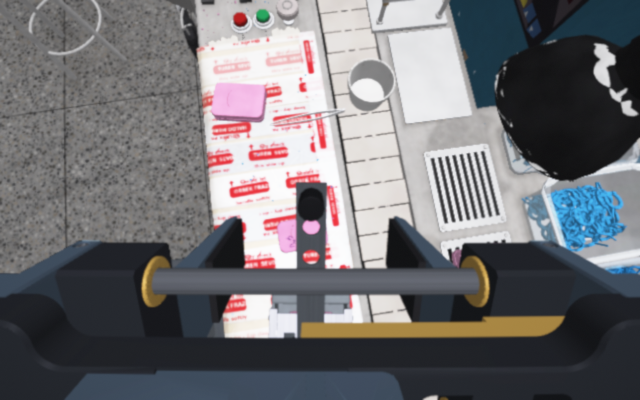

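View pics/scene2.png

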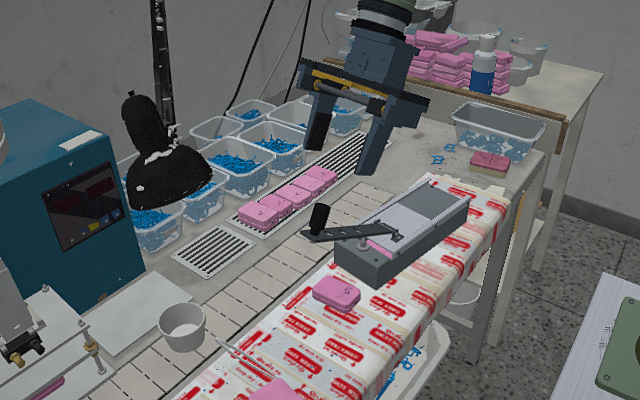

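```bash
python3 -m creep '0 1.2 -2.2 0 0.01 0 -1;0 1.0 -2.0 0 0 0 -1;0 0 0 0 0 0 -1'
python3 - <<'E'
from h import *
F=snap('scene','s3.png');st()
s=monitor.state();print(proj(F,[s['ee_pos']]))
im=cv2.imread('pics/s3.png')[120:280,250:450];cv2.imwrite('pics/s3z.png',cv2.resize(im,None,fx=3.5,fy=3.5))
plan(np.array([517.,190.7,173.7])+16*np.array([.064,.421,-.905]),.44)
E
```

```text
time_s: 5.08
ee_pos: [520.5, 194.6, 177.3]
ee_rot: [-154.6, -0.6, -8.7]
force: [-0.8, 0.6, -0.3]
gripper_width: 91.0
{'time_s': 5.13, 'ee_pos': [521.62, 194.31, 179.11], 'ee_rot': [-154.57, -0.8, -8.75], 'force': [-0.48, -0.24, 0.45], 'gripper_width': 91.15, 'qpos': [2.89, 12.47, 102.91, 28.39, 61.54, -1.6]}
[[314.45056381 210.78241036]]
shift cm [-0.36  0.31 -1.99] rotvec [-0.002  0.014  0.003] tz [ 0.064  0.421 -0.905]
```

View pics/s3z.png

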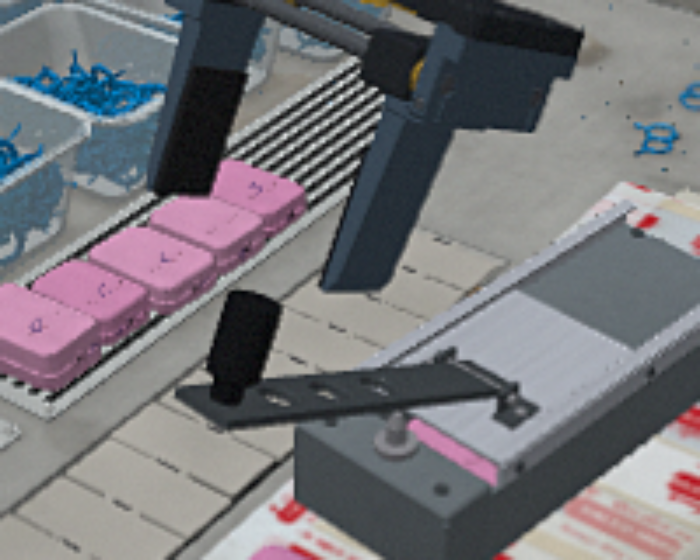

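Run:
```python
from h import *
F=snap('scene','s4.png');D=snap('side','d4.png');W=snap('wrist','w4.png');st()
s=monitor.state();G=Ro.from_euler('xyz',s['ee_rot'],degrees=True).as_matrix();T=np.array(s['ee_pos'])
P=[T,T+45*G[:,0],T-45*G[:,0],T-60*G[:,2]]
for f,n,c in((F,'s4',(220,120)),(D,'d4',(200,60)),(W,'w4',(220,120))):
    p=proj(f,P);print(n,p.round().tolist())
    im=cv2.imread(f'pics/{n}.png')
    for q in p: cv2.circle(im,tuple(int(v) for v in q),2,(0,255,0),-1)
    x,y=c;im=im[y:y+170,x:x+200];cv2.imwrite(f'pics/{n}z.png',cv2.resize(im,None,fx=3,fy=3))
```

```text
{'time_s': 5.28, 'ee_pos': [523.22, 193.67, 181.02], 'ee_rot': [-154.52, -1.03, -8.82], 'force': [0.81, 0.46, -0.35], 'gripper_width': 91.03, 'qpos': [2.82, 12.38, 102.75, 28.39, 61.55, -1.61]}
s4 [[314.0, 209.0], [293.0, 196.0], [336.0, 223.0], [327.0, 170.0]]
d4 [[289.0, 167.0], [309.0, 165.0], [269.0, 169.0], [289.0, 150.0]]
w4 [[315.0, 221.0], [374.0, 221.0], [256.0, 221.0], [315.0, 259.0]]
```

View pics/s4z.png

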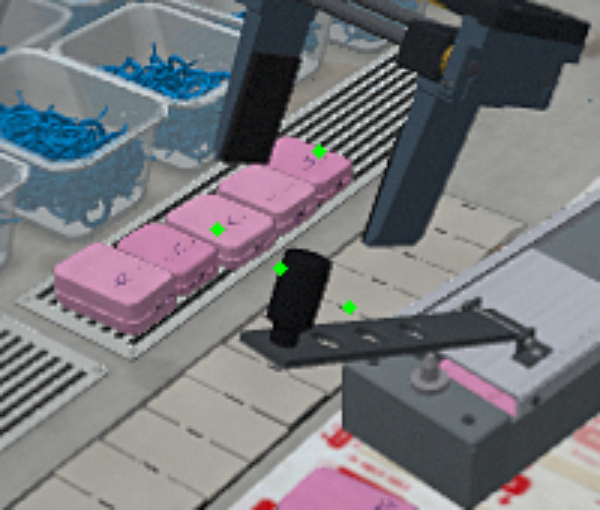

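View pics/d4z.png

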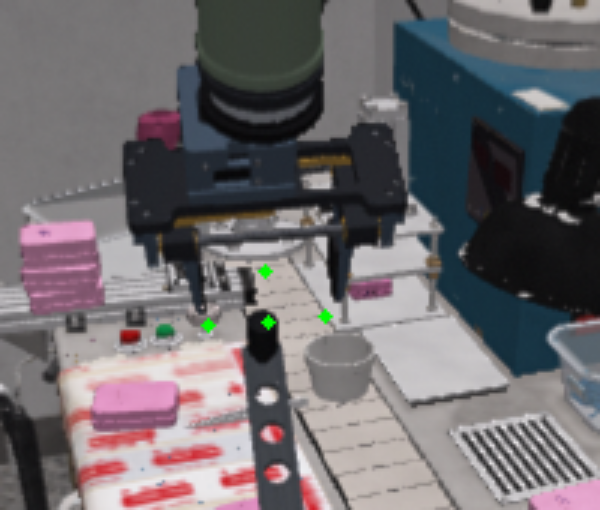

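View pics/w4z.png

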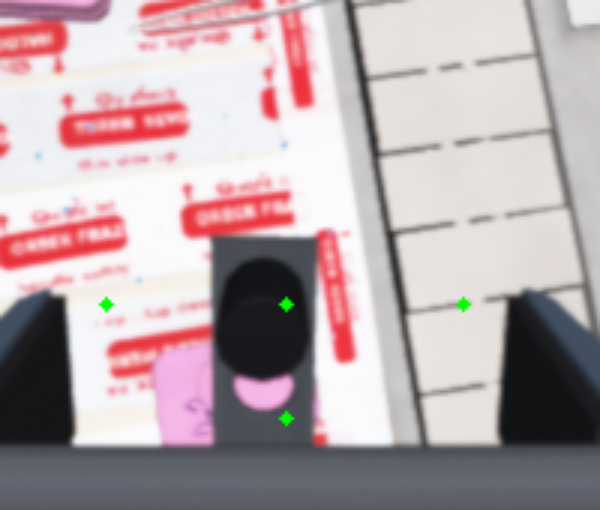

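Run:
```python
from h import *
F=snap('scene');D=snap('side');W=snap('wrist')
s=monitor.state();G=Ro.from_euler('xyz',s['ee_rot'],degrees=True).as_matrix();T=np.array(s['ee_pos']);st()
V=np.array(W['view']);print('f',W['mtx'][0][0],'cam in tool',G.T@(-V[:3,:3].T@V[:3,3]-T))
# finger tip points: inner tips
for n,r in (('x+ finger tip', [ray(F,(220+245/3,120+162/3)),ray(D,(200+340/3,60+298/3))]),('x- tip',[ray(F,(220+385/3,120+243/3)),ray(D,(200+200/3,60+312/3))])):
    x,e=tri(r);print(n,x.round(1),e,'in tool',(G.T@(x-T)).round(1))
```

```text
{'time_s': 5.43, 'ee_pos': [523.01, 193.56, 180.64], 'ee_rot': [-154.53, -1.01, -8.84], 'force': [0.74, -0.11, 0.04], 'gripper_width': 91.35, 'qpos': [2.81, 12.39, 102.8, 28.39, 61.52, -1.61]}
f 291.2387204939153 cam in tool [-4.41136900e-02 -7.92691405e+01 -2.08254627e+02]
x+ finger tip [571.2 161.4 207.4] [0.8, 0.8] in tool [ 53.   10.9 -33.8]
x- tip [472.  178.9 205.7] [2.1, 2.1] in tool [-47.7   9.  -33. ]
```

The fingertips, triangulated from both cameras, sit about 33 mm behind the stated TCP while the gripper is open. Either the tips move forward as it closes, or something is off. I'll half-close and look before going lower.

```bash
python3 -m creep '-0.5 0 0 0 0.015 0.005 0;0 0 0 0 0 0 0;0 0 0 0 0 0 0;0 0 0 0 0 0 0' 20
python3 - <<'E'
from h import *
F=snap('scene','s5.png');D=snap('side','d5.png');W=snap('wrist','w5.png');st()
s=monitor.state();G=Ro.from_euler('xyz',s['ee_rot'],degrees=True).as_matrix();T=np.array(s['ee_pos'])
Z=[]
for f,n,c in((F,'s5',(250,120)),(D,'d5',(220,100)),(W,'w5',(230,150))):
    im=cv2.imread(f'pics/{n}.png')
    x,y=c;im=im[y:y+130,x:x+160];Z.append(cv2.resize(im,None,fx=2.5,fy=2.5))
cv2.imwrite('pics/z5.png',np.hstack(Z)[:, :].copy() if 0 else np.vstack([np.hstack(Z[:2]),np.hstack([Z[2],Z[2]*0])])[:600])
E
```

```text
time_s: 5.77
ee_pos: [518.3, 192.8, 182.3]
ee_rot: [-154.6, -0.2, -8.6]
force: [-0.4, -0.3, 0.1]
gripper_width: 67.5
{'time_s': 5.92, 'ee_pos': [518.27, 192.87, 182.17], 'ee_rot': [-154.65, -0.21, -8.58], 'force': [0.35, 0.22, 0.36], 'gripper_width': 55.26, 'qpos': [2.7, 12.36, 102.55, 28.17, 62.65, -1.38]}
```

View pics/z5.png

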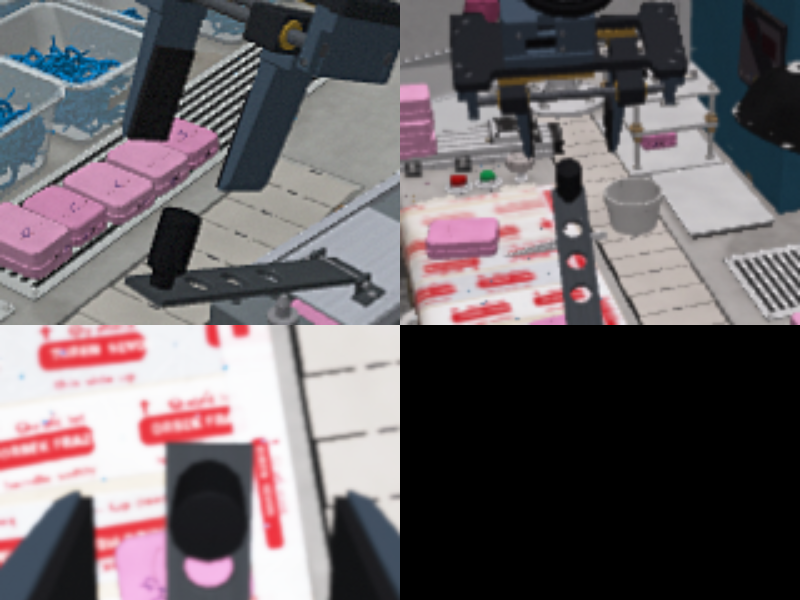

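Run:
```python
from h import *
s=monitor.state();G=Ro.from_euler('xyz',s['ee_rot'],degrees=True).as_matrix();T=np.array(s['ee_pos']);w=s['gripper_width']/2;print(2*w)
F=snap('scene','s6.png');D=snap('side','d6.png');W=snap('wrist','w6.png')
Z=[]
for f,n,c in((F,'s6',(270,120)),(D,'d6',(240,110)),(W,'w6',(250,170))):
    x,y=c;im=cv2.resize(cv2.imread(f'pics/{n}.png')[y:y+90,x:x+120],None,fx=5,fy=5,interpolation=cv2.INTER_CUBIC)
    for d,col in((0,(0,255,0)),(-30,(0,255,255))):
        for sx in(1,-1):
            p=proj(f,[T+G@np.array([sx*a,b,d]) for a,b in((w,16),(w,-16),(w+13,-16),(w+13,16))])
            cv2.polylines(im,[((p-c+.5)*5).astype(np.int32)],True,col,1)
    cv2.imwrite(f'pics/{n}z.png',im)
st()
```

```text
55.25659579900864
{'time_s': 6.07, 'ee_pos': [518.18, 192.91, 182.05], 'ee_rot': [-154.65, -0.19, -8.57], 'force': [0.43, -0.44, 0.05], 'gripper_width': 46.02, 'qpos': [2.71, 12.37, 102.55, 28.16, 62.65, -1.37]}
```

View pics/s6z.png

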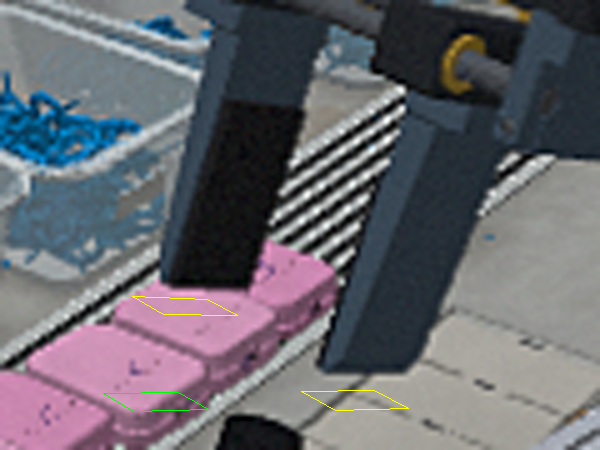

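View pics/d6z.png

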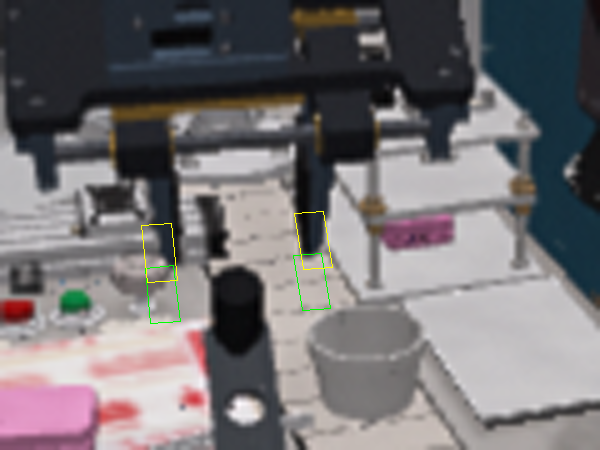

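View pics/w6z.png

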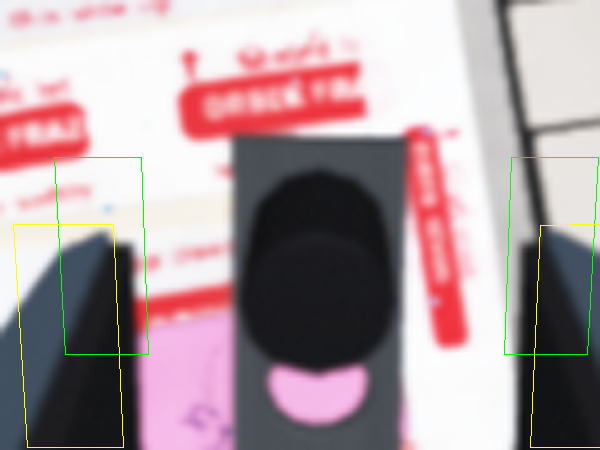

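Overlaying a gripper model on all three views shows the real tips 25–40 mm behind the reported TCP, and they slide straight. I'll place the gripper from the images, starting with a partial descent.

```bash
python3 -m creep '0.1 0.7 -1.6 0 0 0 0;0.1 0.7 -1.6 0 0 0 0;0 0 0 0 0 0 0'
cat > look.py <<'E'
from h import *
import sys
def look(n,ds=(0,-30)):
    s=monitor.state();G=Ro.from_euler('xyz',s['ee_rot'],degrees=True).as_matrix();T=np.array(s['ee_pos']);w=s['gripper_width']/2
    Z=[]
    for cam,c in(('scene',(265,130)),('side',(230,120)),('wrist',(250,170))):
        f=snap(cam);x,y=c
        im=cv2.resize(cv2.cvtColor(f['img'],cv2.COLOR_RGB2BGR)[y:y+100,x:x+133],None,fx=3,fy=3,interpolation=cv2.INTER_CUBIC)
        for d,col in zip(ds,((0,255,0),(0,255,255))):
          for sx in(1,-1):
            p=proj(f,[T+G@np.array([sx*a,b,d]) for a,b in((w,16),(w,-16),(w+13,-16),(w+13,16))])
            cv2.polylines(im,[((p-c+.5)*3).astype(np.int32)],True,col,1)
        Z.append(im)
    cv2.imwrite('pics/'+n,np.vstack([np.hstack(Z[:2]),np.hstack([Z[2],Z[2]*0])]))
    st()
if __name__=='__main__': look(sys.argv[1])
E
python3 look.py l7.png
```

```text
time_s: 6.32
ee_pos: [521.2, 207.1, 150.3]
ee_rot: [-154.6, -0.4, -8.6]
force: [-0.9, -0.4, 1.1]
gripper_width: 45.5
{'time_s': 6.47, 'ee_pos': [523.25, 206.64, 153.27], 'ee_rot': [-154.54, -0.67, -8.67], 'force': [-0.17, -0.65, -0.07], 'gripper_width': 45.57, 'qpos': [4.26, 14.13, 104.76, 29.41, 58.04, -2.37]}
```

View pics/l7.png

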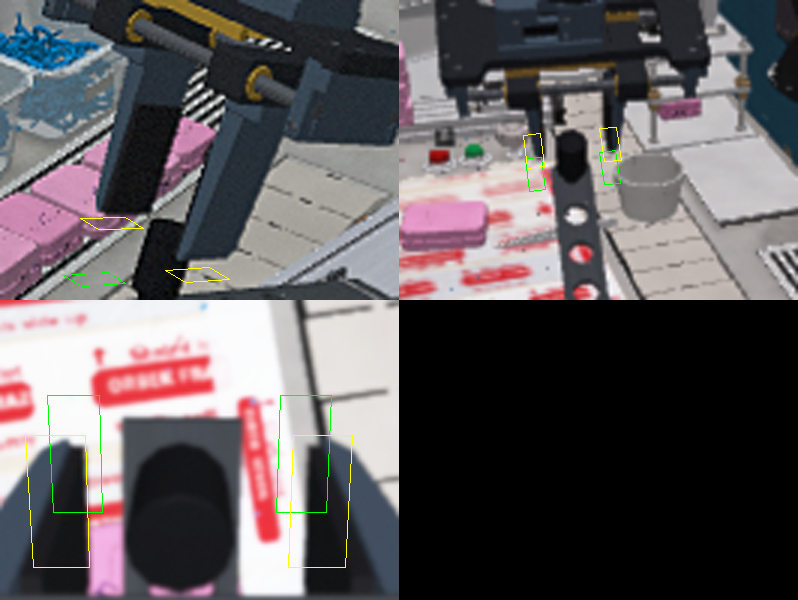

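```bash
python3 -m creep '-0.5 -0.5 -0.2 0 0.01 0 0;-0.1 0.5 -1.1 0 0 0 0;-0.1 0.5 -1.1 0 0 0 0;0 0 0 0 0 0 0'; python3 look.py l8.png
```

```text
time_s: 6.8
ee_pos: [518.0, 209.9, 132.6]
ee_rot: [-154.6, -0.4, -8.7]
force: [-1.0, -0.3, -0.2]
gripper_width: 45.7
{'time_s': 6.95, 'ee_pos': [519.74, 209.88, 134.47], 'ee_rot': [-154.49, -0.66, -8.77], 'force': [-0.2, -1.59, 0.06], 'gripper_width': 45.66, 'qpos': [4.64, 14.91, 106.76, 30.38, 55.43, -3.63]}
```

View pics/l8.png

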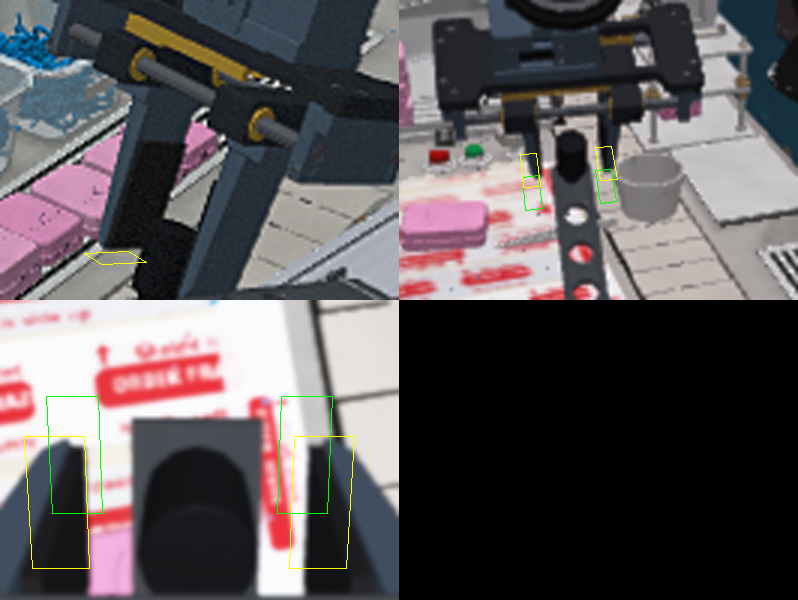

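```bash
python3 -m creep '-0.1 0.4 -0.8 0 0.01 0 0;0 0 -0.1 0 0 0 1;0 0 0 0 0 0 1;0 0 0 0 0 0 1;0 0 0 0 0 0 1;0 0 0 0 0 0 1' 25; python3 look.py l9.png
```

```text
time_s: 7.45
ee_pos: [520.1, 213.5, 126.9]
ee_rot: [-154.5, -0.2, -8.8]
force: [-0.2, 1.0, -0.8]
gripper_width: 23.3
{'time_s': 7.6, 'ee_pos': [520.11, 213.55, 126.92], 'ee_rot': [-154.54, -0.23, -8.81], 'force': [0.27, -0.28, -0.09], 'gripper_width': 23.44, 'qpos': [5.02, 15.62, 106.98, 30.64, 54.84, -3.59]}
```

View pics/l9.png

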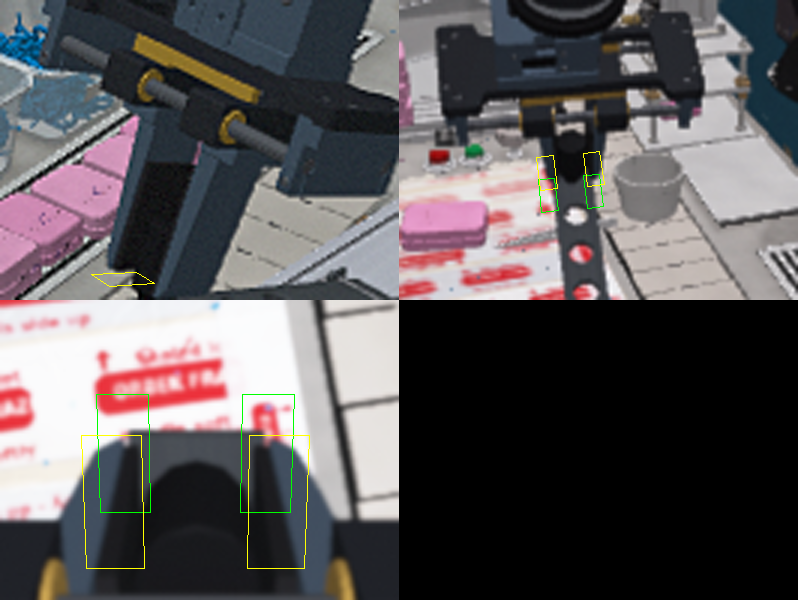

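The grip closed at 23.4 mm, which matches the 24 mm knob, and the wrist view shows the knob between the pads. Now I'll slide the lid about 60 mm along −y of the box, with the arm still raised.

```bash
python3 -m creep '-0.2 -1.5 0 0 0 0 1;-0.2 -1.5 0 0 0 0 1;-0.2 -1.5 0 0 0 0 1;-0.2 -1.0 0 0 0 0 1;0 0 0 0 0 0 1;0 0 0 0 0 0 1'; python3 look.py l10.png
python3 - <<'E'
from h import *
C=('scene','side','wrist');F={c:snap(c,c+'10.png') for c in C}
for q in('middle_hole','peg','stay_knob'):
  M={c:models.mark_of(c,q) for c in C}
  print(q,{c:[(np.round(a['at'],1).tolist(),round(a['confidence'],2)) for a in M[c][:2]] for c in C})
  r=[ray(F[c],M[c][0]['at']) for c in C if M[c]]
  if len(r)>1: print(tri(r))
E
```

```text
time_s: 8.1
ee_pos: [511.5, 159.6, 128.4]
ee_rot: [-154.2, -0.2, -8.8]
force: [0.5, 1.9, -0.2]
gripper_width: 23.4
{'time_s': 8.25, 'ee_pos': [511.42, 159.74, 128.08], 'ee_rot': [-154.29, -0.18, -8.7], 'force': [-0.37, -0.91, -0.07], 'gripper_width': 23.5, 'qpos': [-1.4, 14.64, 108.33, 30.7, 57.39, -9.65]}
middle_hole {'scene': [([367.9, 216.9], 0.89)], 'side': [([291.8, 218.3], 0.84)], 'wrist': [([317.0, 315.8], 0.71)]}
(array([499.88088939,  87.31655029, 113.88652543]), [2.1, 0.9, 2.7])
peg {'scene': [([361.7, 239.5], 0.93)], 'side': [([293.0, 233.0], 0.7)], 'wrist': [([317.9, 295.8], 0.83)]}
(array([503.26540413,  94.95711884,  69.54006479]), [1.2, 1.8, 1.8])
stay_knob {'scene': [([344.7, 197.3], 0.75)], 'side': [([289.0, 184.9], 0.75)], 'wrist': [([314.3, 251.9], 0.96)]}
(array([508.55877203, 135.77083736, 171.65179316]), [3.4, 3.1, 2.3])
```

View pics/l10.png

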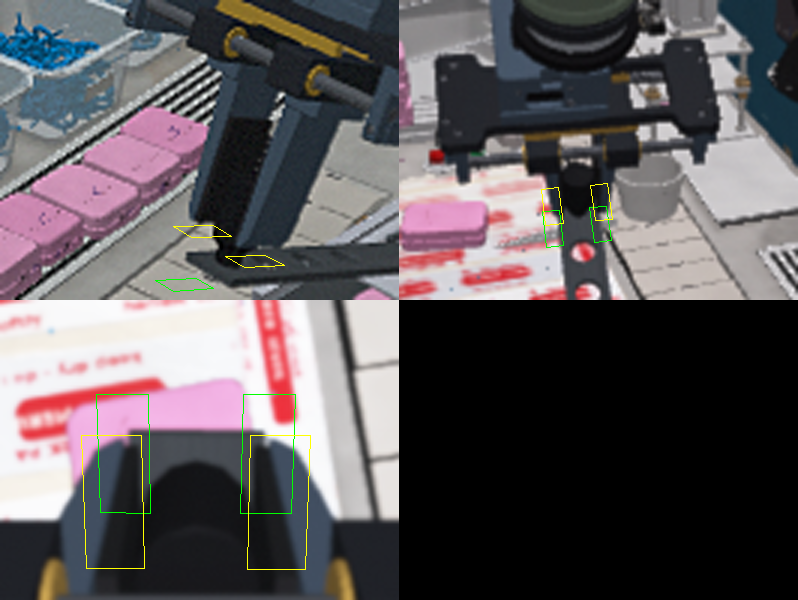

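View pics/scene10.png

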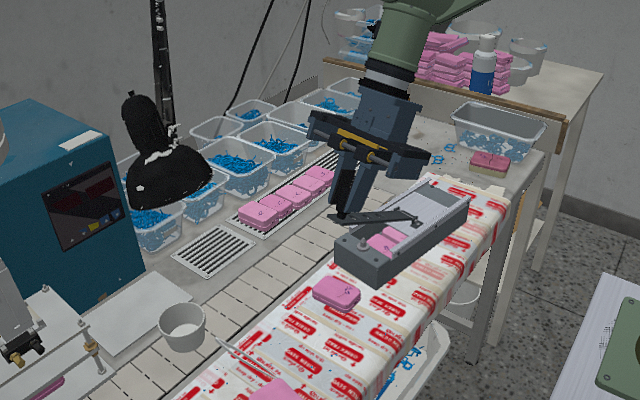

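The lid followed: the pink contents now show, and the bar is raised with the lid about 5 mm short of the target. Next I'll move the last 5 mm, lower partway to about 0.2 rad, and check.

```bash
python3 -m creep '-0.1 -0.5 0 0 0 0 1;0 0.1 -0.8 -0.045 0.007 0 1;0 0.1 -0.8 -0.045 0.007 0 1;0 0.1 -0.8 -0.045 0.007 0 1;0 0.1 -0.9 -0.045 0.007 0 1;0 0.1 -0.9 -0.045 0.007 0 1;0 0 0 0 0 0 1'; python3 look.py l11.png
python3 - <<'E'
from h import *
C=('scene','side','wrist');F={c:snap(c,c+'11.png') for c in C}
for q in('middle_hole','peg','stay_knob'):
  M={c:models.mark_of(c,q) for c in C}
  print(q,{c:[(np.round(a['at'],1).tolist(),round(a['confidence'],2)) for a in M[c][:2]] for c in C})
  r=[ray(F[c],M[c][0]['at']) for c in C if M[c]]
  if len(r)>1: print(tri(r))
E
```

```text
time_s: 9.43
ee_pos: [511.8, 161.3, 88.6]
ee_rot: [-167.3, -0.3, -9.0]
force: [0.6, -1.5, -2.4]
gripper_width: 23.6
{'time_s': 9.58, 'ee_pos': [511.8, 160.59, 89.56], 'ee_rot': [-167.11, -0.25, -9.12], 'force': [0.31, 1.78, -1.71], 'gripper_width': 23.17, 'qpos': [7.67, 16.76, 107.06, 15.39, 53.17, 7.82]}
middle_hole {'scene': [([365.1, 228.2], 0.88)], 'side': [([293.6, 224.4], 0.71)], 'wrist': [([318.1, 312.3], 0.95)]}
(array([502.14088864,  90.72810189,  93.58242442]), [2.2, 1.3, 1.0])
peg {'scene': [([362.5, 241.4], 0.7)], 'side': [([295.0, 234.9], 0.67)], 'wrist': [([317.7, 293.8], 0.6)]}
(array([504.09112658,  92.56402802,  64.38884516]), [1.3, 1.3, 1.3])
stay_knob {'scene': [([341.5, 217.3], 0.83)], 'side': [([289.8, 195.4], 0.77)], 'wrist': [([316.8, 252.7], 0.63)]}
(array([510.56037034, 144.56388743, 138.64210499]), [3.6, 2.3, 3.4])
```

View pics/l11.png

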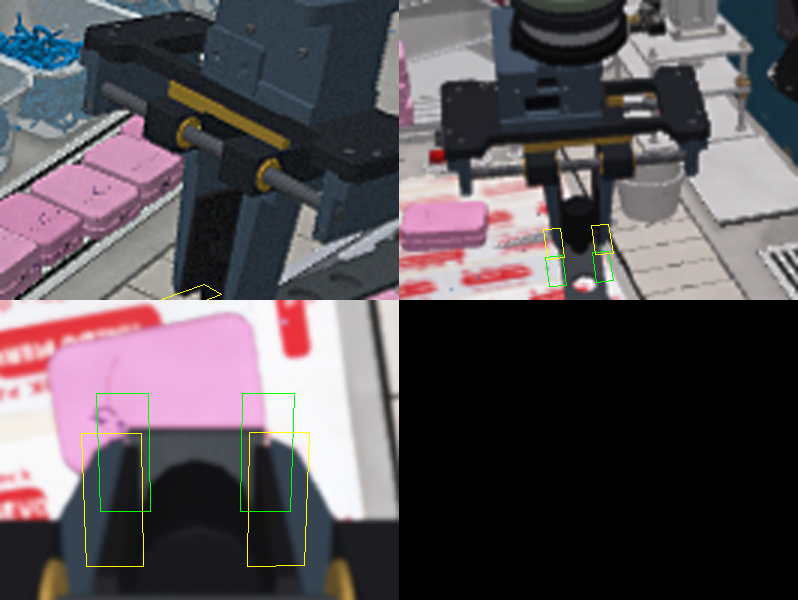

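Run:
```python
from h import *
Z=[]
for n,(x,y,w,h) in(('scene11',(315,190,110,90)),('side11',(255,185,90,75))):
    im=cv2.imread(f'pics/{n}.png')[y:y+h,x:x+w];Z.append(im);k=7 if n[1]=='c' else 8
    cv2.imwrite(f'pics/{n}z.png',cv2.resize(im,None,fx=k,fy=k,interpolation=cv2.INTER_CUBIC)[:600])
```

```text
(no output)
```

View pics/scene11z.png

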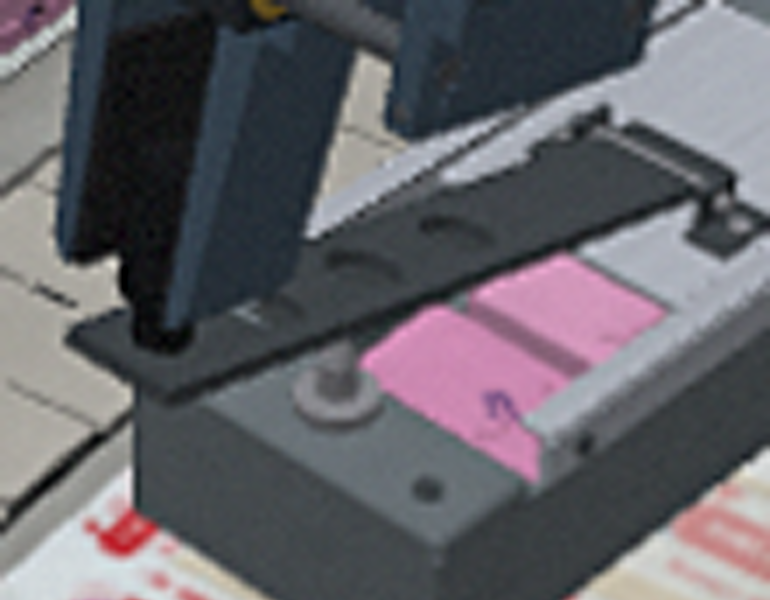

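View pics/side11z.png

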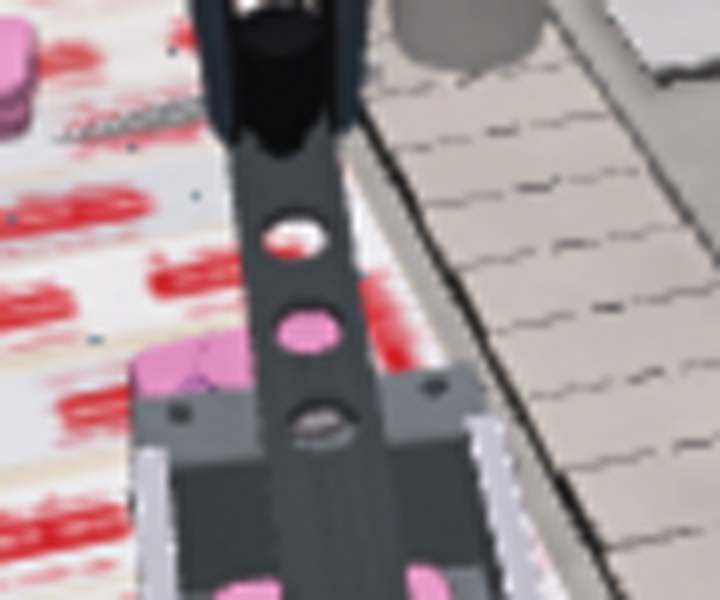

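Run:
```python
from h import *
F=snap('scene');D=snap('side')
s=lambda a,b:(315+(a+.5)/7-.5,190+(b+.5)/7-.5); d=lambda a,b:(255+(a+.5)/8-.5,185+(b+.5)/8-.5)
for z in(56,58):print('flange',z,atz(F,s(338,397),z).round(1),'(side part)',atz(D,d(322,425),z).round(1))
print('peg tip z77',atz(F,s(343,335),77).round(1))
b=np.array([.149,.989,0]);
H=[]
for n,p,q in(('outer',(275,310),(297,239)),('mid',(365,268),(311,331)),('inner',(457,241),(325,427))):
    x,e=tri([ray(F,s(*p)),ray(D,d(*q))]);H.append(x);print(n,x.round(1),e)
H=np.array(H);v=H[0]-H[2];print('len',np.linalg.norm(v),'th',np.arcsin(v[2]/np.linalg.norm(v)))
# lid geometry: pivot height 66:
```

```text
flange 56 [501.3  92.9  56. ] (side part) [504.9  93.4  56. ]
flange 58 [500.  95.  58.] (side part) [504.3  90.9  58. ]
peg tip z77 [499.5  94.8  77. ]
outer [504.6 119.9  99.9] [2.4, 2.4]
mid [500.4  87.   92.7] [1.4, 1.4]
inner [494.9  55.2  84.2] [2.1, 2.1]
len 67.26321985078746 th 0.2366474075695175
```

```bash
python3 -m creep '0.05 0.2 -0.7 -0.035 0.005 0 1;0 0.1 -0.6 -0.035 0.005 0 1;0 0.1 -0.6 -0.03 0.005 0 1;0 0 0 0 0 0 1;0 0 0 0 0 0 1'
python3 - <<'E'
from h import *
C=('scene','side','wrist');F={c:snap(c,c+'12.png') for c in C}
for q in('middle_hole','peg','stay_knob'):
  M={c:models.mark_of(c,q) for c in C}
  print(q,{c:[(np.round(a['at'],1).tolist(),round(a['confidence'],2)) for a in M[c][:1]] for c in C})
  r=[ray(F[c],M[c][0]['at']) for c in C if M[c]]
  if len(r)>1: print(tri(r))
for n,(x,y,w,h) in(('scene12',(315,190,110,85)),('side12',(255,185,90,75))):
    im=cv2.imread(f'pics/{n}.png')[y:y+h,x:x+w];k=7 if n[1]=='c' else 8
    cv2.imwrite(f'pics/{n}z.png',cv2.resize(im,None,fx=k,fy=k,interpolation=cv2.INTER_CUBIC)[:600])
st()
E
```

```text
time_s: 10.7
ee_pos: [512.1, 162.1, 69.1]
ee_rot: [-173.4, -0.3, -9.1]
force: [0.7, -2.8, -1.6]
gripper_width: 23.0
middle_hole {'scene': [([365.3, 234.2], 0.63)], 'side': [], 'wrist': [([318.8, 313.5], 0.56)]}
(array([502.56653535,  88.03060005,  76.47974442]), [2.1, 2.1])
peg {'scene': [([364.1, 241.8], 0.56)], 'side': [([293.9, 234.9], 0.76)], 'wrist': [([317.1, 296.8], 0.93)]}
(array([502.33779135,  93.9571837 ,  63.70697882]), [3.6, 0.9, 3.4])
stay_knob {'scene': [([337.4, 231.0], 0.98)], 'side': [([290.8, 198.4], 0.91)], 'wrist': []}
(array([512.7019938 , 152.50643457, 121.8317783 ]), [1.6, 1.6])
{'time_s': 11.3, 'ee_pos': [512.15, 161.91, 69.43], 'ee_rot': [-173.39, -0.36, -9.13], 'force': [0.76, 1.47, -1.76], 'gripper_width': 23.58, 'qpos': [12.13, 18.73, 106.32, 7.6, 52.46, 16.73]}
```

View pics/scene12z.png

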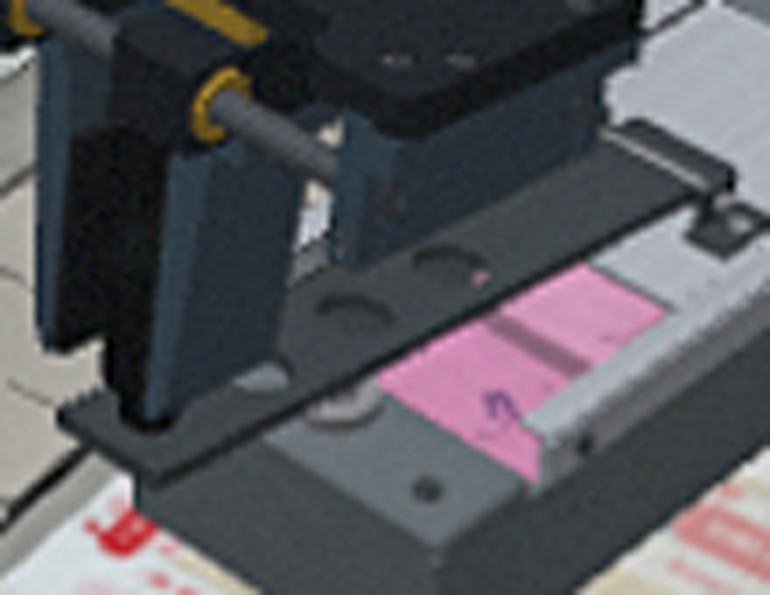

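View pics/side12z.png

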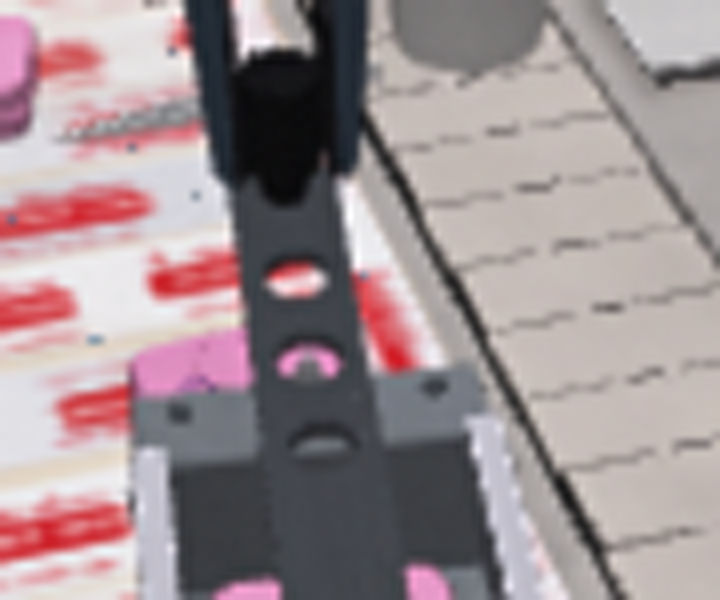

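The side view shows the peg tip inside the middle hole at crop (310,360), sitting about 3 mm towards +y. I'll shift +y by 3 mm and lower another third.

```bash
python3 -m creep '0.05 0.35 0 0 0 0 1;0 0 -0.4 -0.025 0.004 0 1;0 0 -0.4 -0.025 0.004 0 1;0 0 0 0 0 0 1'
cat > l2.py <<'E'
from h import *
import sys
n=sys.argv[1];Z=[]
for cam,(x,y,w,h) in(('scene',(315,190,110,85)),('side',(265,200,65,56))):
    f=snap(cam);im=cv2.cvtColor(f['img'],cv2.COLOR_RGB2BGR)[y:y+h,x:x+w]
    Z.append(cv2.resize(im,(400,int(h*400/w)),interpolation=cv2.INTER_CUBIC))
H=max(z.shape[0] for z in Z)
cv2.imwrite('pics/'+n,np.hstack([cv2.copyMakeBorder(z,0,H-z.shape[0],0,0,0) for z in Z]))
st()
E
python3 l2.py m13.png
```

```text
time_s: 11.63
ee_pos: [512.5, 164.5, 61.4]
ee_rot: [-176.5, -0.4, -9.2]
force: [1.1, 0.6, -3.0]
gripper_width: 22.8
{'time_s': 11.73, 'ee_pos': [512.51, 164.5, 61.78], 'ee_rot': [-176.39, -0.38, -9.22], 'force': [0.81, 1.25, -2.36], 'gripper_width': 23.06, 'qpos': [14.38, 19.8, 105.64, 3.97, 52.83, 21.24]}
```

View pics/m13.png

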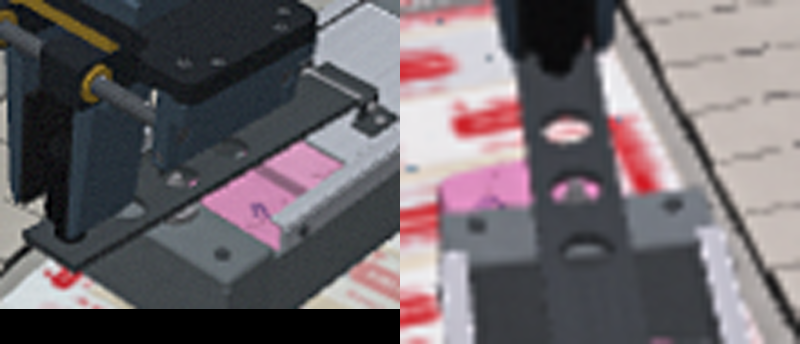

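```bash
python3 -m creep '0 0 -0.4 -0.02 0.003 0 1;0 0 -0.4 -0.02 0.003 0 1;0 0 -0.3 -0.02 0.003 0 1;0 0 0 0 0 0 1'; python3 l2.py m14.png
```

```text
time_s: 12.07
ee_pos: [512.4, 163.8, 51.4]
ee_rot: [-179.9, -0.4, -9.3]
force: [1.2, 1.0, -2.0]
gripper_width: 23.5
{'time_s': 12.17, 'ee_pos': [512.47, 163.77, 51.74], 'ee_rot': [-179.79, -0.44, -9.35], 'force': [0.57, 1.18, -2.55], 'gripper_width': 23.02, 'qpos': [16.5, 21.12, 105.12, -0.0, 53.27, 25.85]}
```

View pics/m14.png

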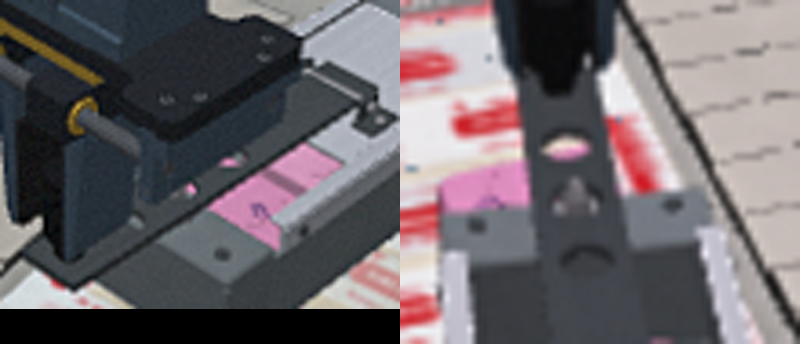

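```bash
python3 -m creep '0 0 -0.3 0 0.005 0 1;0 0 -0.2 0 0 0 1;0 0 0 0 0 0 1'; python3 l2.py m15.png
```

```text
time_s: 12.42
ee_pos: [512.4, 164.1, 47.8]
ee_rot: [-179.7, -0.1, -9.4]
force: [-1.1, 1.4, -0.3]
gripper_width: 23.4
{'time_s': 12.52, 'ee_pos': [512.41, 164.08, 47.81], 'ee_rot': [-179.68, -0.16, -9.4], 'force': [-1.63, 1.65, 0.17], 'gripper_width': 23.23, 'qpos': [16.38, 21.49, 105.21, 0.28, 53.02, 25.61]}
```

View pics/m15.png

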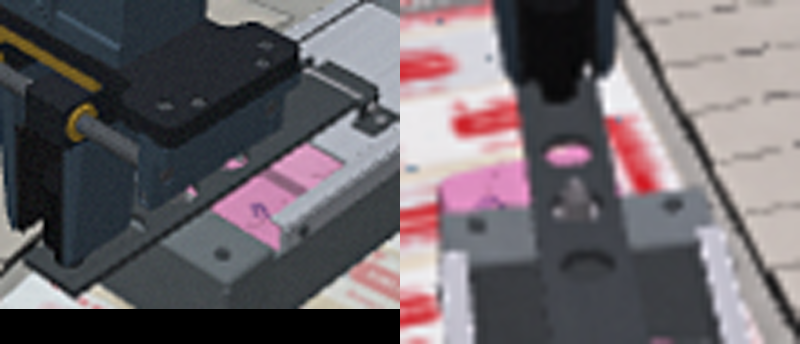

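```bash
python3 -m creep '0 0 -0.3 0 0 0 1;0 0 -0.2 0 0 0 1'; python3 -c "from h import *;st()"
```

```text
time_s: 12.68
ee_pos: [512.8, 164.3, 46.6]
ee_rot: [-179.6, -0.3, -9.4]
force: [-6.8, -0.0, 18.5]
gripper_width: 23.6
{'time_s': 12.68, 'ee_pos': [512.85, 164.32, 46.62], 'ee_rot': [-179.61, -0.25, -9.41], 'force': [-6.82, -0.0, 18.5], 'gripper_width': 23.64, 'qpos': [16.37, 21.54, 105.33, 0.31, 52.73, 25.6]}
```

Fz has risen to 18.5 N at the height expected for the level stop, so the stay is flat. I'll relax the push, open, and look.

```bash
python3 -m creep '0 0 0.05 0 0 0 1;0 0 0 0 0 0 0;0 0 0 0 0 0 0;0 0 0 0 0 0 0;0 0 0 0 0 0 -0.3;0 0 0 0 0 0 -0.3'; python3 l2.py m16.png
```

```text
time_s: 13.18
ee_pos: [513.4, 162.9, 48.4]
ee_rot: [-179.7, -0.4, -9.4]
force: [0.3, -0.3, -0.2]
gripper_width: 53.7
{'time_s': 13.28, 'ee_pos': [513.35, 162.94, 48.36], 'ee_rot': [-179.66, -0.39, -9.42], 'force': [-1.17, -1.03, -0.29], 'gripper_width': 58.88, 'qpos': [16.29, 21.39, 105.28, 0.17, 52.84, 25.61]}
```

View pics/m16.png

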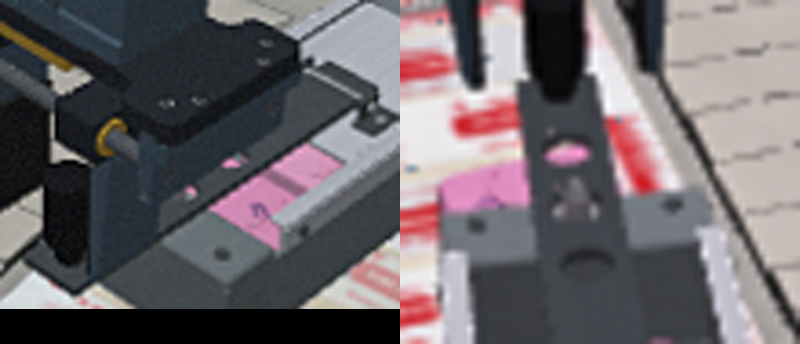

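The jaws are clear of the knob, at 59 mm opening. Retreating upward.

```bash
python3 -m creep '0 0 1.5 0 0 0 -0.3;0 0 2 0 0 0 -0.3;0 0 2.5 0 0 0 -0.3;0 0 2.5 0 0 0 -0.3;0 -1 3.5 0 0 0 -0.3;-1 -2 3.5 0 0 0 -0.3;-1 -2 3.5 0 0 0 -0.3;-1 -2 3.5 0 0 0 -0.3;0 0 0 0 0 0 -0.3;0 0 0 0 0 0 -0.3'; python3 l2.py m17.png
python3 - <<'E'
from h import *
C=('scene','side');F={c:snap(c,c+'17.png') for c in C}
for q in('middle_hole','peg','stay_knob'):
  M={c:models.mark_of(c,q) for c in C}
  r=[ray(F[c],M[c][0]['at']) for c in C if M[c]]
  if len(r)>1: print(q,tri(r))
E
```

```text
time_s: 14.12
ee_pos: [478.4, 89.5, 278.8]
ee_rot: [-180.0, -0.0, -9.3]
force: [0.8, -0.0, -1.2]
gripper_width: 59.3
{'time_s': 14.22, 'ee_pos': [478.36, 90.02, 277.88], 'ee_rot': [179.98, 0.05, -9.28], 'force': [1.04, -0.06, 0.51], 'gripper_width': 59.4, 'qpos': [9.31, 7.39, 89.57, -0.01, 83.09, 18.59]}
middle_hole (array([500.16566686,  93.16915568,  68.8040362 ]), [1.2, 1.2])
peg (array([505.93268766,  93.35582863,  63.85323498]), [0.7, 0.7])
stay_knob (array([513.10505649, 165.53900222,  98.96638878]), [0.9, 0.9])
```

View pics/m17.png

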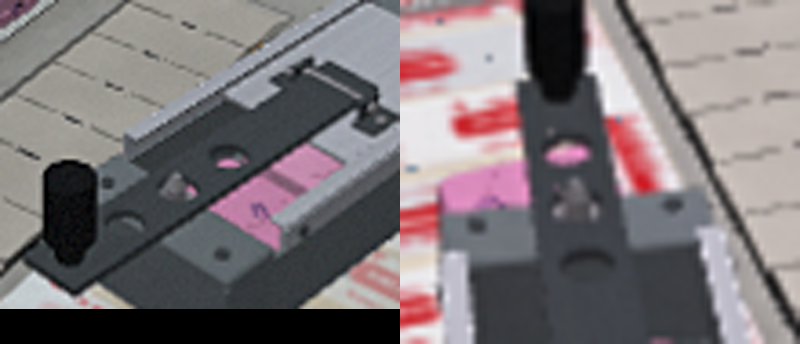

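View pics/scene17.png

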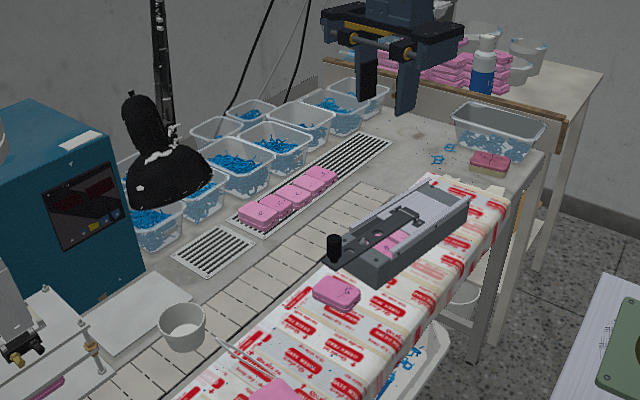

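The stay lies flat with the peg standing up through the middle hole, at crop (180,185) in the scene view. The knob is at z = 99 mm against 100 expected, and the gripper is well clear. Handing in.

```bash
python3 -c "
from h import *
print(job.job_done());st()"
```

```text
the job is handed in; nothing more can be done
None
the job is handed in; nothing more can be done
```

The lid now stands open with the stay arm lying flat and the peg up through its middle hole. I handed the job in shortly after 14.2 s, with the gripper clear of everything.

I gripped the knob, slid the lid about 60 mm with the arm still raised, then lowered the arm in steps. Partway down the hole was about 3 mm off the peg, so I corrected it before lowering the rest. I pressed to the level stop, where the wrist force read 18.5 N upward, then let go and backed away upward.

**Last checks**
- **Peg:** both the scene and side pictures show it through the middle hole, with one empty hole on either side.
- **Knob height:** the knob measured 99 mm high, against 100 mm expected for a flat stay.
- **Knob position:** it measured about 73 mm along the box from the peg, against 70 mm. That is within the 4 mm play plus measuring error.
- **Hole height:** the networks put the hole at 69 mm and the peg point at 64 mm, though both should be at 66 mm. Sideways they differed by about 6 mm. I took this as network error, since the pictures clearly show the peg in the hole.

**Disagreement:** in the pictures the real fingertips sat 25–40 mm behind the reported tool point. I placed the grasp from the images instead. The jaws closed at 23.4 mm on the 24 mm knob.

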